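# Ease the press-fit cover off a soldering station

### The arm

A 6-joint arm with a two-finger parallel gripper is mounted at the origin on the work surface. World frame = base frame: x ahead of the robot, y to its left, z up, the work surface at z = 0. Lengths are in m, angles in degrees, forces in N, time in s.
With the tool pointing down it reaches from about 0.3 to 0.75 m from the base axis. Payload 8.5 kg.
Tool frame: the origin (TCP) lies at the very end of the fingers, on their centre line; the grasp point (between the pads) lies 19 mm behind it; z points along the fingers, y is the line along which they close (so a half turn about z gives the same grasp; the last joint's range is limited). The gripper opens to 85 mm and grips with 20 to 120 N. Pads are 22 mm wide; open, the fingers measure 114 mm over their backs; the gripper's body (76 mm by 85 mm) begins 54 mm behind the grasp point. The pads swing forward as they close: fully open they stand 13 mm farther back than shut.
Start: joints at [-80.804, 21.807, 74.336, -0, 83.858, -12.336], TCP at [0.202, -0.512, 0.231] pointing down, gripper open.
Joint ranges: [-178.18, 178.18], [-50.72, 133.34], [12.68, 142.11], [-81.47, 261.47], [9.98, 163.14], [-165.26, 165.26]. Speed limits (degrees/s): [136.94, 136.94, 180, 180, 180, 180].

### API

Orientations are given as a 3x3 rotation matrix whose columns are the frame's x, y, z axes.
In Python, from rig import env, optics, spotter gives the robot as it stands.
- The arm moves only by the shell command python3 -m crank 'ROWS' [FORCE]. ROWS is JSON, one flat list of numbers, 5 for each row, row after row: the finger opening in cm, from 0 to 8.54, then the shift along the tool's x, y, z in cm, then the turn about the tool's z in rad. A call has exactly 8 rows; each row shifts and turns the commanded pose from where the row before left it, along the tool's axes as they then stand; what a row does not reach is not made up. A row lasts 1/12 s, in which the tool goes at most 41.7 mm and 7.16 degrees, less where a joint would pass 70% of its speed; a pose out of reach is approached as far as the arm can. A call is refused whole if a number of a shift passes 4.17 or a number of a turn 0.125, either way. A call with a gripper value outside its range is refused whole. The fingers move at their own pace and stop on an object; FORCE is the grip in N (left out, the last holds). Time passes only in rows, so rows that do not move let the fingers close, or fill a call up. It gives the time, the measured TCP pose, the force, the opening and the grip force at its end, in the units of the state.
- env.observe(): the state, without advancing time (a new reading comes with each control period).
- optics.get_image(name): name is "scene" or "top" or "wrist"; returns a dict with "color" (400x640x3 uint8, red, green, blue), "intrinsics" (3x3 intrinsics, pixels), "pose" (4x4, takes a point from camera to world coordinates). Camera axes: x right, y up, looking along -z (the intrinsics and any distortion apply to the point x, -y, -z); pixel columns grow to the right and rows downward; lengths in m; the calibration is good to about 2 mm. A picture is of the moment at which its call begins. There is no depth.
- env.close_job(): hands the job in; it is judged then, once.
Trained networks look in a picture, given as the dict that the camera call returned (one of the last four; its "shot" number tells which), for a name from the list of things; names that differ only in an ending like _2 or _b are one class to them, and where a whole thing is asked for, a point or a joint stands for the part that bears it (a point fixed in the world has none). Each returns a list of dicts, best first, with "score" (0 to 1); they miss things now and then, are a little off and sometimes report something else, mostly with a low value. They report only what shows in the picture. A call takes as long as a camera call.
- spotter.look_for(picture, query): "at" ([column, row] as shares, 0 to 1, of the picture: columns of its width, rows of its height, amid what is visible of it).
The state is a dict: "time_s": time; "q": joint angles; "qvel": joint speeds; "joint_efforts": joint torques, N m; "position": TCP position; "tool_rot": TCP orientation; "ft_force": force on the tool from outside, world axes, zero at the start; "wrist_torque": the same for the moment, N m; "grip_width": finger opening in m; "gripper_force": force on a finger pad.
Only numpy, scipy, OpenCV 4.12 (cv2) and the standard library are available. Lean on these libraries where they do the work, as an engineer would, in place of code of your own. Each camera call takes 0.05 s, during which the arm holds its last target. There are 200 camera calls.

### The job

The soldering station has to be opened: take the nylon wedge from its tray and work it into the pry slots in the station's left and right sides, alternating between them a little at a time so that neither side of the blue cover ever gets more than 6 mm ahead of the other. Carry on until both sides stand 10 to 13 mm proud of the lower half and the cover is level, ready to be lifted off by hand. Then lay the wedge flat back in its tray; lift the cover with the wedge alone, keep the gripper off it, and do not disturb the iron stand, solder reel, side cutters or multimeter.

Things in the scene. Friction and masses are not known exactly. Their poses are not given: they have to be found in the camera images.
- station (a point): Soldering station, fixed: centre of its box, 50 mm above the table, level with the rim of the black lower half (140 along x, 130 mm along y), on a 170 x 170 x 12 mm plywood board. x points to the front panel with the knob, y out of the left side, z up; yaw within 0.3 rad of 0. On top is the loose blue cover, same outline, 40 mm high (top at 90 mm when shut), about 0.3 kg
- slot_left (a point): Left pry slot (+y side of the station): point on the outer edge of the lower half's rim, mid-slot, always 50 mm above the table, axes as station. The slot is a notch in the foot of the cover's 3 mm wall, 44 mm wide and 5 mm high above this point while the cover is down, with free space behind for 50 mm. The wedge goes in along the station's -y
- slot_right (a point): Right pry slot, same as the left one, on the -y side, 130 mm from slot_left; the wedge goes in along the station's +y
- cover_left (a point): Foot of the cover's left wall; coincides with slot_left when down, so its height over slot_left is how far the left side stands proud. The cover is held by friction of two sprung lugs a side (about 8 N a side), stays where it is left, and is guided for 19 mm; raising one side tilts it about the other side. Pushing the wedge in takes 9 to 13 N
- cover_right (a point): The same for the right wall, over slot_right
- cover_top (a point): Centre of the top of the blue cover; z is normal to it
- wedge_mid (a point): Centre of the double-ended nylon wedge, half-way up its orange ribbed handle. 190 mm long along its x, flat underneath (18 mm below this point). Handle 94 long (x), 26 wide (y), 36 mm high. At each end a yellow blade, 28 mm wide, 48 mm long; both ends alike, so either may be used. 0.14 kg. Lies along the tray's x, within 0.12 rad
- wedge_edge (a point): Lower edge of the +x blade of the wedge, 95 mm along x from wedge_mid, at the underside. A blade is 2 mm thick at its edge; its top rises at 20 degrees to 19.5 mm at the handle; slippery. With the underside on the rim and the edge s mm past the slot point, that side of the cover stands about 0.364 s - 4 mm proud (s = 26: 5.5 mm, s = 42: 11 mm), as the cover also gives 1 to 2 mm sideways
- tray_in (a point): Centre of the inner floor of the wedge's shallow grey tray, 4 mm above the table; inside 232 mm along its x, 108 mm along its y, walls 14 mm above the table, fixed. It stands to the left or to the right of the station; an open clear parts box 190 x 116 x 45 mm stands on the other side
- iron_stand_mid (a point): Soldering-iron stand, steel foot 56 (x) by 90 (y) mm with a leaning spring holder and iron, 162 mm high in all; the iron leans along the stand's -y, its end 50 mm from the middle; point 50 mm above the middle of its foot
- reel_mid (a point): Reel of solder, 60 mm across, 56 mm high, upright; its centre
- cutters_mid (a point): Side cutters with orange handles lying flat, 130 mm along its y axis, 55 mm wide, 14 mm high; their middle
- meter_mid (a point): Yellow multimeter lying flat, 130 mm along its y axis, 72 mm wide, 38 mm high with its dial; point 15 mm above the table in its middle

How it is judged:
By the outcome, as a careful person would: the job done as asked, in the order asked, and still so for the second after the job is handed in, with the robot touching nothing.
It also fails if it takes over 66 s, if anything falls off the work surface, if the arm or the gripper's body presses on something with over 40 N, if the wrist force passes 120 N, or if a joint passes its speed limit or range.

## Working session

There is one attempt and no reset: what is moved stays moved. The work goes in short steps, Python scripts to look and compute and a shell command to move; the robot and the scene stay as the last step left them, time stands still between calls to the robot, and variables do not carry over. Pictures are saved under pics/ and viewed, at most 10 in all, crops included, and the job is handed in when it is done.

```bash
ls; mkdir -p pics
cat > h.py <<'E'
import numpy as np, cv2
from rig import env, optics, spotter
def ray(p,uv):
    K=np.array(p["intrinsics"]);T=np.array(p["pose"])
    d=np.linalg.inv(K)@[uv[0],uv[1],1]; d=T[:3,:3]@(d*[1,-1,-1]); return T[:3,3],d
def atz(p,uv,z):
    o,d=ray(p,uv); return o+d*(z-o[2])/d[2]
def proj(p,X):
    K=np.array(p["intrinsics"]);T=np.array(p["pose"])
    c=(T[:3,:3].T@(np.array(X)-T[:3,3]))*[1,-1,-1]; c=K@c; return c[:2]/c[2]
def save(p,n): cv2.imwrite("pics/"+n,cv2.cvtColor(p["color"],cv2.COLOR_RGB2BGR))
def find(p,q):
    r=spotter.look_for(p,q); return [(np.array(x["at"])*[640,400],x["score"]) for x in r[:3]]
E
python3 - <<'E'
from h import *
np.set_printoptions(precision=3,suppress=True)
Z=dict(station=.05,slot_left=.05,slot_right=.05,cover_top=.09,wedge_mid=.022,wedge_edge=.004,tray_in=.004,iron_stand_mid=.05,reel_mid=.028,cutters_mid=.007,meter_mid=.015)
for c in("top","scene"):
    p=optics.get_image(c); save(p,c+"0.png"); print(c,p["intrinsics"],p["pose"],[k for k in p])
    for q,z in Z.items():
        for uv,s in find(p,q): print(q,uv,round(s,2),atz(p,uv,z))
s=env.observe(); print(s["tool_rot"],s["ft_force"],s["time_s"])
E
```

```text
pics
top [[435.547   0.    318.172]
 [  0.    435.547 201.628]
 [  0.      0.      1.   ]] [[-0.     0.994 -0.106  0.449]
 [-1.    -0.003 -0.022 -0.017]
 [-0.022  0.106  0.994  1.241]
 [ 0.     0.     0.     1.   ]] ['color', 'intrinsics', 'pose', 'shot']
station [336.512 246.6  ] 0.61 [ 0.453 -0.04   0.05 ]
slot_left [335.488 246.4  ] 0.78 [ 0.454 -0.037  0.05 ]
slot_right [338.624 246.08 ] 0.57 [ 0.455 -0.046  0.05 ]
cover_top [332.928 220.8  ] 0.64 [ 0.521 -0.03   0.09 ]
wedge_mid [451.776 221.6  ] 0.92 [ 0.522 -0.361  0.022]
wedge_edge [455.424 221.88 ] 0.68 [ 0.523 -0.377  0.004]
tray_in [451.008 229.2  ] 0.58 [ 0.502 -0.364  0.004]
tray_in [333.312 247.12 ] 0.34 [ 0.452 -0.032  0.004]
iron_stand_mid [390.016 268.32 ] 0.89 [ 0.395 -0.184  0.05 ]
reel_mid [274.304 174.92 ] 0.76 [0.655 0.134 0.028]
reel_mid [334.976 246.32 ] 0.73 [ 0.454 -0.036  0.028]
scene [[451.212   0.    315.155]
 [  0.    451.212 203.58 ]
 [  0.      0.      1.   ]] [[-0.622 -0.63   0.466  1.168]
 [ 0.783 -0.496  0.374  0.48 ]
 [-0.004  0.598  0.802  1.11 ]
 [ 0.     0.     0.     1.   ]] ['color', 'intrinsics', 'pose', 'shot']
station [325.696 217.72 ] 0.58 [0.572 0.04  0.05 ]
slot_left [330.368 219.4  ] 0.67 [0.569 0.054 0.05 ]
slot_left [317.12 194.  ] 0.28 [ 0.52  -0.033  0.05 ]
slot_right [320.384 218.4  ] 0.68 [0.584 0.03  0.05 ]
cover_top [318.976 187.2  ] 0.67 [ 0.521 -0.025  0.09 ]
wedge_mid [235.2  152.48] 0.78 [ 0.534 -0.365  0.022]
wedge_edge [234.176 148.4  ] 0.85 [ 0.512 -0.395  0.004]
tray_in [237.888 155.92 ] 0.7 [ 0.529 -0.361  0.004]
iron_stand_mid [303.808 148.32 ] 0.73 [ 0.4   -0.182  0.05 ]
reel_mid [333.888 257.6  ] 0.7 [0.652 0.13  0.028]
cutters_mid [258.688 231.6  ] 0.71 [ 0.708 -0.101  0.007]
meter_mid [377.216 176.8  ] 0.88 [0.327 0.057 0.015]
meter_mid [233.216 151.32 ] 0.33 [ 0.53  -0.379  0.015]
[[ 0.93   0.367  0.   ]
 [ 0.367 -0.93  -0.   ]
 [-0.     0.    -1.   ]] [-0.122  0.601 -0.756] 1.2
```

View pictures.

View pics/top0.png

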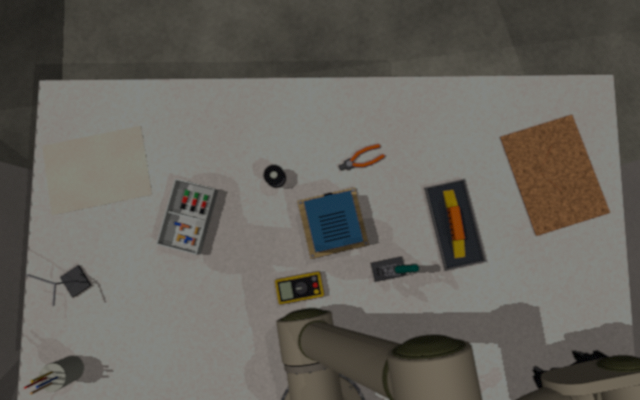

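View pics/scene0.png

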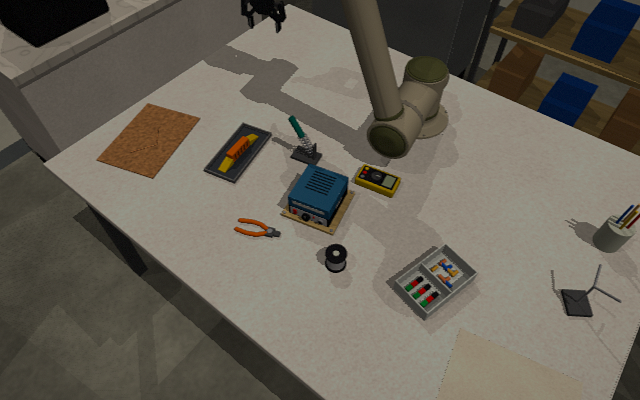

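Top view: blue cover at about (333,222) with yaw around +0.12. The tray with the wedge is on the right at (455,224), with the iron stand at (390,268) between them. Parts box is on the left. Scene view agrees. Next I move over the wedge.

```bash
python3 -m crank '[5,3,-0.15,0,0.02, 5,3,-0.15,0,0.02, 5,3,-0.15,0,0.02, 5,3,-0.15,0,0.02, 5,3,-0.15,0,0.02, 5,3,-0.15,0,0.02, 5,3,-0.15,0,0.02, 5,3,0,0,0.02]'; python3 -m crank '[5,3,0,0,0.02, 5,3,0,0,0, 5,2.5,0,0,0, 5,2,0,0,0, 5,0,0,0,0, 5,0,0,0,0, 5,0,0,0,0, 5,0,0,0,0]'
python3 - <<'E'
from h import *
np.set_printoptions(precision=3,suppress=True)
p=optics.get_image("wrist"); save(p,"w1.png"); print(p["intrinsics"],p["pose"])
q=optics.get_image("top"); 
for im,z in((p,.035),(q,.035)):
    hsv=cv2.cvtColor(im["color"],cv2.COLOR_RGB2HSV)
    m=cv2.inRange(hsv,(8,130,60),(35,255,255))
    n,l,st,c=cv2.connectedComponentsWithStats(m)
    for i in range(1,n):
        if st[i,4]>60: print(st[i],c[i],atz(im,c[i],.025), cv2.minAreaRect(np.argwhere(l==i)[:,::-1].astype(np.float32)))
hsv=cv2.cvtColor(q["color"],cv2.COLOR_RGB2HSV)
m=cv2.inRange(hsv,(95,100,30),(115,255,255)); n,l,st,c=cv2.connectedComponentsWithStats(m)
i=1+np.argmax(st[1:,4]); r=cv2.minAreaRect(np.argwhere(l==i)[:,::-1].astype(np.float32)); print(r,[atz(q,b,.09) for b in cv2.boxPoints(r)],atz(q,r[0],.09))
big=cv2.resize(q["color"][160:290,260:500],None,fx=3.3,fy=3.3,interpolation=cv2.INTER_CUBIC); cv2.imwrite("pics/top1.png",big[:,:,::-1])
print(env.observe()["position"],env.observe()["tool_rot"])
E
```

```text
time_s: 1.87
position: [0.4286, -0.4285, 0.2315]
tool_rot: [[0.977, 0.213, -0.0], [0.213, -0.977, -0.0], [-0.0, 0.0, -1.0]]
ft_force: [-0.0, -1.5, -0.6]
grip_width: 0.0499
gripper_force: 0.0
time_s: 2.53
position: [0.5292, -0.4089, 0.2315]
tool_rot: [[0.981, 0.194, -0.0], [0.194, -0.981, -0.0], [-0.0, 0.0, -1.0]]
ft_force: [0.4, -0.0, 0.5]
grip_width: 0.0502
gripper_force: 0.0
[[340.156   0.    318.083]
 [  0.    340.156 200.842]
 [  0.      0.      1.   ]] [[ 0.194  0.928  0.32   0.613]
 [-0.981  0.183  0.063 -0.393]
 [ 0.    -0.326  0.945  0.374]
 [ 0.     0.     0.     1.   ]]
[  468     0   172   230 37097] [554.876 111.602] [ 0.633 -0.629  0.025] ((553.5, 114.5), (229.0, 171.0), 90.0)
[   0    5   59  174 3877] [26.004 98.746] [ 0.543 -0.113  0.025] ((29.0, 91.5), (173.0, 58.0), 90.0)
[ 266   73   33  172 4733] [280.925 156.004] [ 0.536 -0.368  0.025] ((280.7549133300781, 158.30459594726562), (30.234214782714844, 170.86717224121094), 1.9480849504470825)
[ 502  116  106   94 3893] [552.846 152.891] [ 0.715 -0.649  0.025] ((553.6067504882812, 173.34475708007812), (104.978401184082
[... 500 characters left out ...]
879395), 80.04937744140625)
[534 227  13   8  63] [539.476 230.111] [ 0.498 -0.6    0.025] ((539.7865600585938, 230.92071533203125), (12.368331909179688, 6.736323833465576), 6.34019136428833)
[275 272  46  32 329] [294.201 286.264] [0.345 0.077 0.025] ((298.93243408203125, 287.5946044921875), (26.13943862915039, 46.031715393066406), 80.53767395019531)
((332.7557373046875, 220.08688354492188), (52.96534729003906, 47.58292007446289), 76.75948333740234) [array([0.577, 0.048, 0.09 ]), array([ 0.606, -0.075,  0.09 ]), array([ 0.469, -0.106,  0.09 ]), array([0.441, 0.016, 0.09 ])] [ 0.523 -0.03   0.09 ]
[ 0.529 -0.409  0.232] [[ 0.981  0.193  0.   ]
 [ 0.193 -0.981 -0.   ]
 [ 0.     0.    -1.   ]]
```

View pics/w1.png

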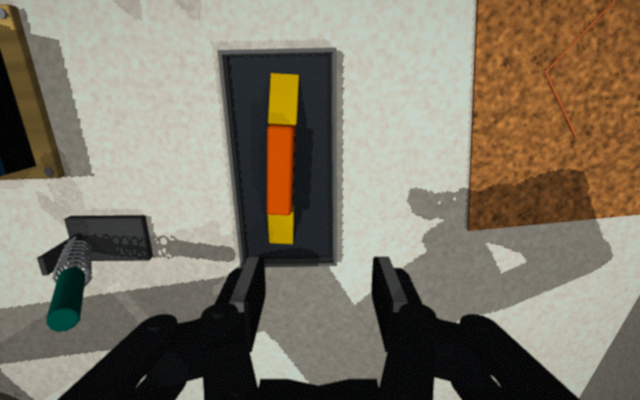

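View pics/top1.png

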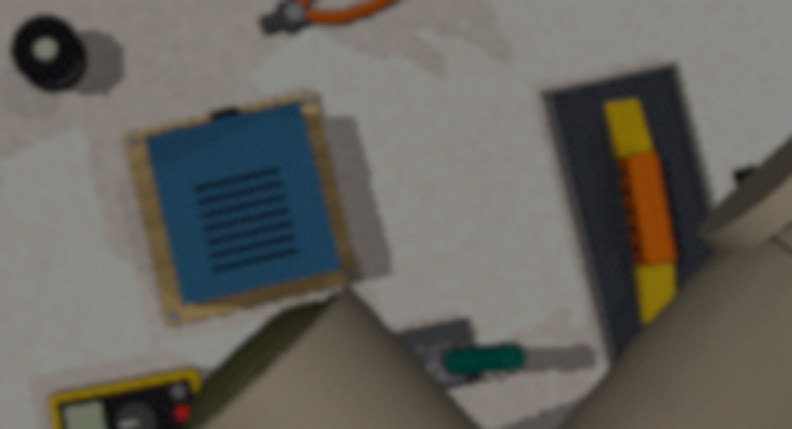

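Run:
```python
from h import *
np.set_printoptions(precision=4,suppress=True)
p=optics.get_image("wrist")
f=atz(p,(285.5,73),.005);b=atz(p,(280.5,244),.005)
h1=atz(p,(280.5,125),.04);h2=atz(p,(281,215),.04)
for a,c in((f,b),(h1,h2)): d=a-c; print(a,c,(a+c)/2,np.hypot(*d[:2]),np.arctan2(d[1],d[0]))
C=[atz(p,u,.014) for u in((221,51),(341,49),(338,264),(241,266))]; print(C,sum(C)/4)
d=(C[0]+C[1]-C[2]-C[3]); print("tray yaw",np.arctan2(d[1],d[0]))
R=np.array(env.observe()["tool_rot"]);m=((f+b)/2+(h1+h2)/2)/2
print(R.T@(m-env.observe()["position"])*100)
```

```text
[ 0.6165 -0.3581  0.005 ] [ 0.4255 -0.3836  0.005 ] [ 0.521  -0.3709  0.005 ] 0.19262954803357515 0.13268622975236746
[ 0.5688 -0.3643  0.04  ] [ 0.4768 -0.3796  0.04  ] [ 0.5228 -0.372   0.04  ] 0.09325611326851428 0.16470951888551955
[array([ 0.624 , -0.2942,  0.014 ]), array([ 0.6484, -0.4083,  0.014 ]), array([ 0.4173, -0.4555,  0.014 ]), array([ 0.3921, -0.342 ,  0.014 ])] [ 0.5204 -0.375   0.014 ]
tray yaw 0.2025604397794418
[-0.0123 -3.8243 20.9137]
```

```bash
python3 -m crank '[5,0,-1.9,0,0.025, 5,0,-1.92,0,0.025, 5,0,0,3,0, 5,0,0,4,0, 5,0,0,4,0, 5,0,0,4,0, 5,0,0,3,0, 5,0,0,0,0]' 100; python3 -m crank '[5,0,0,2,0, 5,0,0,1.5,0, 5,0,0,0.45,0, 5,0,0,0,0, 0,0,0,0,0, 0,0,0,0,0, 0,0,0,0,0, 0,0,0,0,0]'
```

```text
time_s: 3.35
position: [0.5204, -0.3689, 0.0453]
tool_rot: [[0.989, 0.145, -0.008], [0.145, -0.989, 0.008], [-0.007, -0.009, -1.0]]
ft_force: [-0.4, -0.9, -1.1]
grip_width: 0.05
gripper_force: 0.0
time_s: 4.02
position: [0.5238, -0.3716, 0.014]
tool_rot: [[0.989, 0.145, 0.002], [0.145, -0.989, -0.002], [0.002, 0.003, -1.0]]
ft_force: [-0.4, 0.0, 7.6]
grip_width: 0.0243
gripper_force: 99.3
```

```bash
python3 -m crank '[0,0,0,-2,0, 0,0,0,-4,0, 0,0,0,-4,0, 0,0,0,-4,-0.12, 0,0,0,-4,-0.12, 0,0,0,-1,-0.12, 0,0,0,0,-0.12, 0,0,0,0,-0.12]'; python3 -m crank '[0,0,0,0,-0.12, 0,0,0,0,-0.12, 0,0,0,0,-0.12, 0,0,0,0,-0.12, 0,0,0,0,-0.12, 0,0,0,0,-0.12, 0,0,0,0,-0.12, 0,0,0,0,-0.12]';  python3 -m crank '[0,0,0,0,-0.076, 0,2.4,1.2,0,0, 0,2.4,1.2,0,0, 0,2.4,1.2,0,0, 0,2.4,1.2,0,0, 0,2.4,1.2,0,0, 0,2.4,1.05,0,0, 0,0,0,0,0]'
python3 - <<'E'
from h import *
np.set_printoptions(precision=4,suppress=True)
p=optics.get_image("wrist"); save(p,"w2.png");q=optics.get_image("top"); save(q,"top2.png"); s=optics.get_image("scene"); save(s,"s2.png")
np.savez("shots.npz",**{n+k:np.array(v[k]) for n,v in(("w",p),("t",q),("s",s)) for k in("pose","intrinsics","color")})
print(env.observe()["position"],env.observe()["ft_force"])
E
```

```text
time_s: 4.68
position: [0.5232, -0.371, 0.204]
tool_rot: [[0.73, 0.683, 0.002], [0.683, -0.73, -0.002], [0.0, 0.003, -1.0]]
ft_force: [-0.5, 0.2, -1.5]
grip_width: 0.0245
gripper_force: 98.3
time_s: 5.35
position: [0.523, -0.3708, 0.2026]
tool_rot: [[-0.14, 0.99, 0.001], [0.99, 0.14, -0.001], [-0.001, 0.0, -1.0]]
ft_force: [0.5, 1.0, -1.1]
grip_width: 0.0238
gripper_force: 98.3
time_s: 6.02
position: [0.5625, -0.211, 0.2029]
tool_rot: [[-0.213, 0.977, 0.001], [0.977, 0.213, 0.001], [0.001, 0.001, -1.0]]
ft_force: [0.5, -0.6, -1.6]
grip_width: 0.0243
gripper_force: 98.4
[ 0.5619 -0.2155  0.2024] [ 0.9559 -0.742  -0.9941]
```

View pics/w2.png

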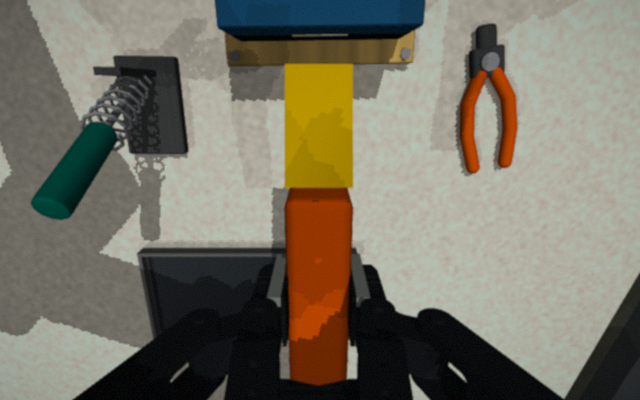

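Run:
```python
from h import *
np.set_printoptions(precision=4,suppress=True)
d=np.load("shots.npz");p={k:d["w"+k] for k in("pose","intrinsics","color")}
a=atz(p,(225,66),.012);b=atz(p,(413,63.5),.012);e=a-b
print(a,b,np.hypot(*e[:2]),"yaw",np.arctan2(e[1],e[0])+np.pi)
x=(b-a)/np.linalg.norm(b-a);y=np.array([-x[1],x[0],0]);m=(a+b)/2
print("slotR",m+.02*y,"centre",m+.085*y,"slotL",m+.15*y)
print("slot px",[atz(p,u,.0525) for u in((292,36),(348,35.5))])
print("edge",[atz(p,u,.195) for u in((285.5,64),(352.5,64))])
# 3 views of cover top corners
q={k:d["t"+k] for k in("pose","intrinsics","color")}
im=q["color"];hsv=cv2.cvtColor(im,cv2.COLOR_RGB2HSV)
mk=cv2.inRange(hsv,(95,100,30),(115,255,255));n,l,st,c=cv2.connectedComponentsWithStats(mk);i=1+np.argmax(st[1:,4]);print(st[i])
w=p["color"][0:75,200:440];w=cv2.resize(w,None,fx=3.3,fy=3.3,interpolation=cv2.INTER_CUBIC)
t=cv2.resize(im[180:270,285:385],None,fx=3.3,fy=3.3,interpolation=cv2.INTER_CUBIC)
o=np.zeros((560,792,3),np.uint8);o[:w.shape[0],:w.shape[1]]=w;o[255:255+t.shape[0],:t.shape[1]]=t;cv2.imwrite("pics/c2.png",o[:,:,::-1])
```

```text
[ 0.4596 -0.1319  0.012 ] [ 0.6266 -0.0932  0.012 ] 0.17140033086236273 yaw 0.2278409017584
slotR [ 0.5386 -0.0931  0.012 ] centre [ 0.5239 -0.0298  0.012 ] slotL [0.5092 0.0336 0.012 ]
slot px [array([ 0.5184, -0.0987,  0.0525]), array([ 0.561 , -0.089 ,  0.0525])]
edge [array([ 0.531 , -0.1243,  0.195 ]), array([ 0.5579, -0.1184,  0.195 ])]
[ 305  192   58   59 2435]
```

View pics/c2.png

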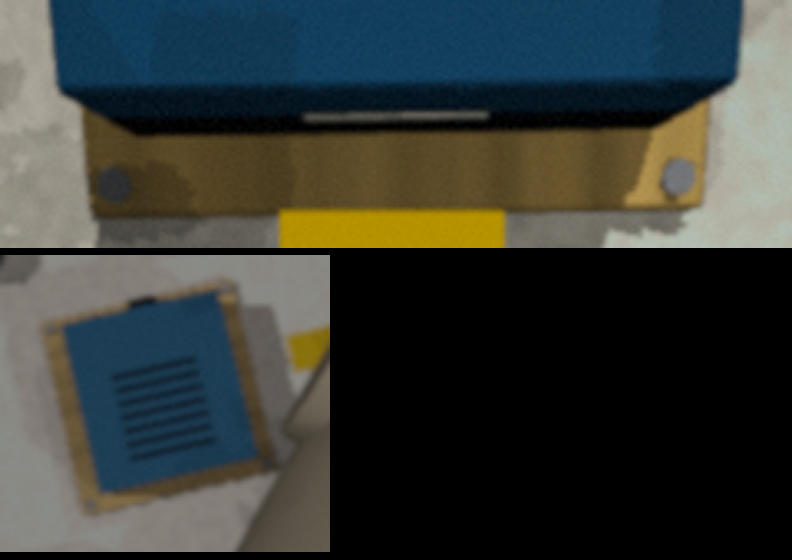

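```bash
cat > s.py <<'E'
from h import *
import sys
st=env.observe();P=np.array(st["position"]);R=np.array(st["tool_rot"])
yw=.226;c=np.array([.5243,-.0303]);x=np.array([np.cos(yw),np.sin(yw)]);y=np.array([-x[1],x[0]])
d=P[:2]-c;print("st x %.1f y %.1f | sR %.1f sL %.1f z %.1f yawerr %.3f F_st %.1f %.1f %.1f t %.2f"%(d@x*1e3,d@y*1e3,(d@y+.065+.0957)*1e3,(.065-d@y+.094)*1e3,P[2]*1e3,np.arctan2(R[1,0],R[0,0])-yw-np.pi/2,np.array(st["ft_force"])[:2]@x,np.array(st["ft_force"])[:2]@y,st["ft_force"][2],st["time_s"]),"pitch",np.round(R[2,:2],4))
E
python3 -m crank '[0,0,0.1,2,-0.011, 0,0,0.1,4,0, 0,0,0,4,0, 0,0,0,3,0, 0,0,0,1.1,0, 0,0,0,0,0, 0,0,0,0,0, 0,0,0,0,0]' 120 >/dev/null; python3 s.py; python3 -m crank '[0,0,0,0,0, 0,1,0,0,0, 0,1,0,0,0, 0,0.7,0,0,0, 0,0.3,0,0,0, 0,0,0,0,0, 0,0,0,0,0, 0,0,0,0,0]'>/dev/null; python3 s.py
python3 - <<'E'
from h import *
p=optics.get_image("wrist"); w=p["color"][0:190,180:460]
cv2.imwrite("pics/w3.png",cv2.resize(w,None,fx=2.8,fy=2.8,interpolation=cv2.INTER_CUBIC)[:,:,::-1])
E
```

```text
st x -2.0 y -190.0 | sR -29.3 sL 349.0 z 63.1 yawerr -0.004 F_st 0.1 0.0 -1.2 t 6.83 pitch [-0.0029  0.0028]
st x -2.6 y -158.9 | sR 1.8 sL 317.9 z 60.9 yawerr -0.004 F_st -0.4 0.0 -1.2 t 7.50 pitch [-0.0003  0.0002]
```

View pics/w3.png

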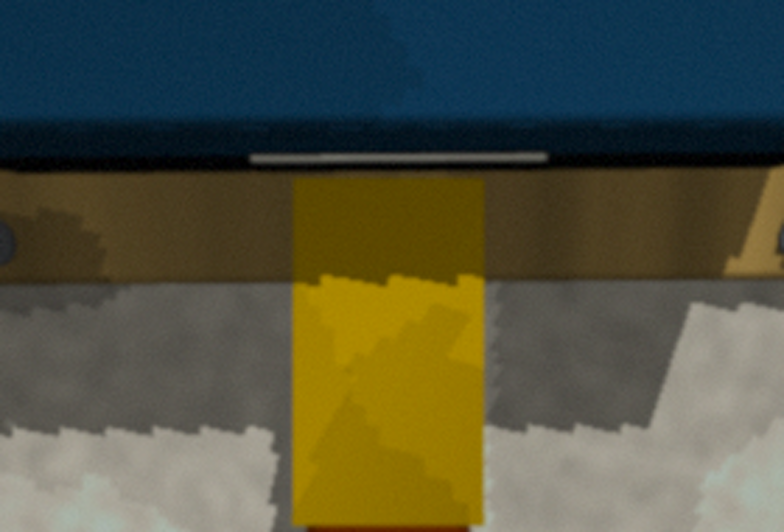

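Edge is still about 3 mm short of the slot (edge row 178, slot strip row 158, 6.8 px/mm), and 1.5 mm to the left. The height looks right. I advance 6 mm, then press down to feel the rim.

```bash
python3 -m crank '[0,0,0.15,0,-0.004, 0,0.3,0,0,0, 0,0.3,0,0,0, 0,0,0,0,0, 0,0,0,0,0, 0,0,0,0,0, 0,0,0,0,0, 0,0,0,0,0]'>/dev/null; python3 s.py; python3 -m crank '[0,0,0,0.05,0, 0,0,0,0.05,0, 0,0,0,0,0, 0,0,0,0,0, 0,0,0,0,0, 0,0,0,0,0, 0,0,0,0,0, 0,0,0,0,0]'>/dev/null; python3 s.py;python3 -m crank '[0,0,0,0.05,0, 0,0,0,0.05,0, 0,0,0,0,0, 0,0,0,0,0, 0,0,0,0,0, 0,0,0,0,0, 0,0,0,0,0, 0,0,0,0,0]'>/dev/null; python3 s.py
python3 - <<'E'
from h import *
p=optics.get_image("wrist"); w=p["color"][0:190,180:460]
cv2.imwrite("pics/w4.png",cv2.resize(w,None,fx=2.8,fy=2.8,interpolation=cv2.INTER_CUBIC)[:,:,::-1])
E
```

```text
st x -1.2 y -152.8 | sR 7.9 sL 311.8 z 60.8 yawerr -0.000 F_st -0.3 -0.8 -2.0 t 8.22 pitch [-0.0001  0.0001]
st x -1.1 y -152.9 | sR 7.8 sL 311.9 z 59.9 yawerr -0.000 F_st -0.3 -0.4 1.9 t 8.88 pitch [-0.0002  0.0001]
st x -1.1 y -153.0 | sR 7.7 sL 312.0 z 59.4 yawerr -0.000 F_st -0.8 -1.6 6.0 t 9.55 pitch [-0.0006  0.0006]
```

View pics/w4.png

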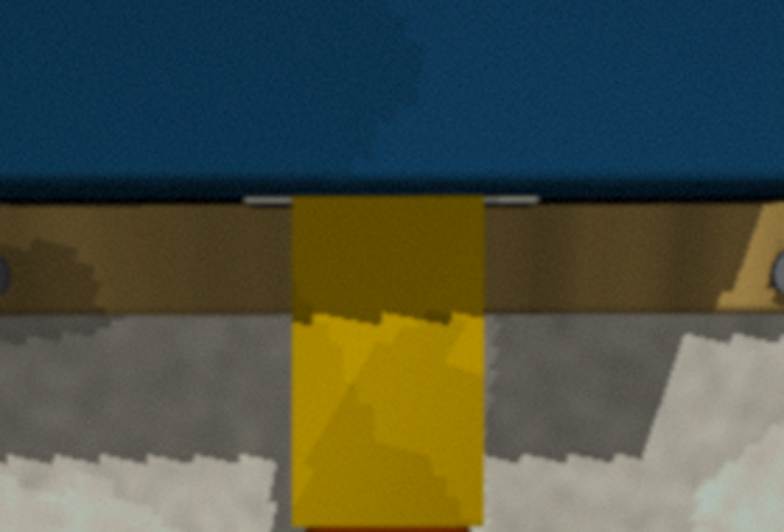

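```bash
python3 -m crank '[0,0.1,0,-0.05,0, 0,0.1,0,0,0, 0,0.1,0,0,0, 0,0.1,0,0,0, 0,0.1,0,0,0, 0,0,0,0,0, 0,0,0,0,0, 0,0,0,0,0]'>/dev/null; python3 s.py; python3 -m crank '[0,0.2,0,0,0, 0,0.2,0,0,0, 0,0.2,0,0,0, 0,0.2,0,0,0, 0,0.1,0,0,0, 0,0,0,0,0, 0,0,0,0,0, 0,0,0,0,0]'>/dev/null; python3 s.py;python3 -m crank '[0,0.2,0,0,0, 0,0.2,0,0,0, 0,0.1,0,0,0, 0,0,0,0,0, 0,0,0,0,0, 0,0,0,0,0, 0,0,0,0,0, 0,0,0,0,0]'>/dev/null; python3 s.py
python3 - <<'E'
from h import *
p=optics.get_image("wrist"); w=p["color"][0:190,180:460]
cv2.imwrite("pics/w5.png",cv2.resize(w,None,fx=2.8,fy=2.8,interpolation=cv2.INTER_CUBIC)[:,:,::-1])
E
```

```text
st x -1.0 y -147.7 | sR 13.0 sL 306.7 z 59.5 yawerr -0.000 F_st 0.8 -1.9 5.8 t 10.27 pitch [-0.      0.0004]
st x -0.1 y -142.6 | sR 18.1 sL 301.6 z 60.6 yawerr -0.000 F_st -0.3 -16.5 4.3 t 10.93 pitch [-0.0083  0.0038]
st x 0.0 y -137.8 | sR 22.9 sL 296.8 z 60.6 yawerr -0.000 F_st 0.6 -16.1 3.7 t 11.60 pitch [-0.0087  0.0043]
```

View pics/w5.png

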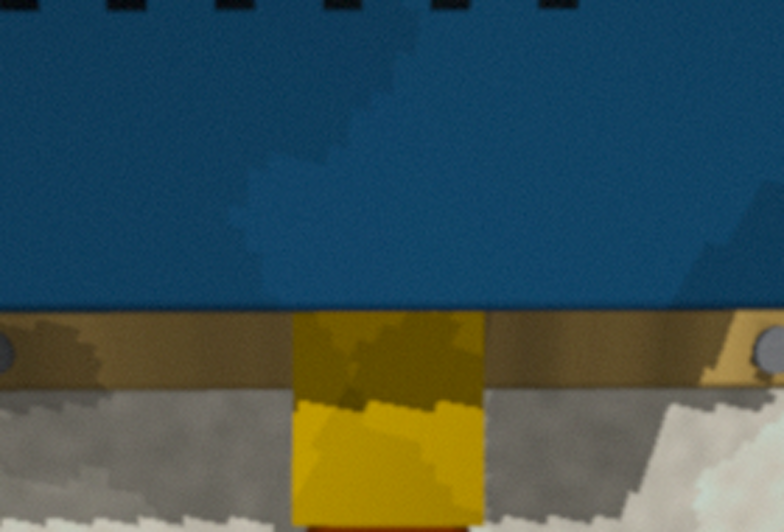

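```bash
python3 -m crank '[0,0.2,0,0,0, 0,0.2,0,0,0, 0,0.1,0,0,0, 0,0,0,0,0, 0,0,0,0,0, 0,0,0,0,0, 0,0,0,0,0, 0,0,0,0,0]'>/dev/null; python3 s.py
python3 - <<'E'
from h import *
p=optics.get_image("wrist"); np.save("w5.npy",p["color"])
E
python3 -m crank '[0,-0.3,0,0,0, 0,-0.5,0,0,0, 0,-1,0,0,0, 0,-2,0,0,0, 0,-2,0,0,0, 0,-1.5,0,0,0, 0,0,0,0,0, 0,0,0,0,0]'>/dev/null; python3 s.py
python3 - <<'E'
from h import *
p=optics.get_image("wrist"); w=p["color"][0:190,180:460]
cv2.imwrite("pics/w6.png",cv2.resize(w,None,fx=2.8,fy=2.8,interpolation=cv2.INTER_CUBIC)[:,:,::-1])
E
```

```text
st x 0.1 y -132.7 | sR 28.0 sL 291.7 z 60.6 yawerr -0.000 F_st 0.1 -16.1 3.6 t 12.32 pitch [-0.0086  0.0043]
st x -1.9 y -201.5 | sR -40.8 sL 360.5 z 58.3 yawerr -0.001 F_st 0.4 0.7 -2.0 t 13.03 pitch [ 0.0018 -0.0019]
```

View pics/w6.png

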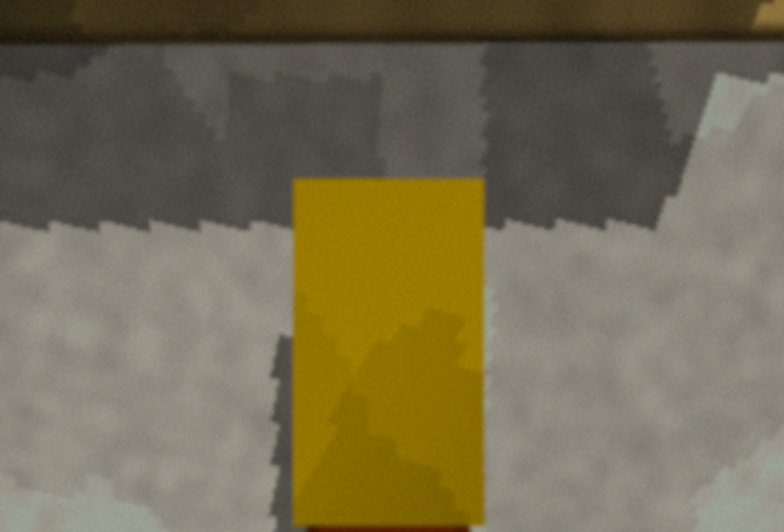

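```bash
sed -i 's/+.065+.0957)/+.1559)/; s/(.065-d@y+.094)/(.1641-d@y)/' s.py
python3 -m crank '[0,0,0,-4,0, 0,0,0,-4,0, 0,2,0,-0.5,0, 0,4,0,0,0, 0,4,0,0,0, 0,4,0,0,0, 0,4,0,0,0, 0,4,0,0,0]'>/dev/null; python3 -m crank '[0,4,0,0,0, 0,4,0,0,0, 0,4,0,0,0, 0,4,0,0,0, 0,4,0,0,0, 0,2,0,0,0, 0,0,0,0,0, 0,0,0,0,0]'>/dev/null; python3 s.py
```

```text
st x -2.3 y 239.9 | sR 395.8 sL -75.8 z 144.1 yawerr 0.004 F_st -0.2 -0.3 -0.5 t 14.42 pitch [-0.0001 -0.0011]
```

```bash
python3 -m crank '[0,-2,0.1,3,0.004, 0,-2,0,3,0, 0,0,0,2,0, 0,0,0,0.25,0, 0,0,0,0,0, 0,-1,0,0,0, 0,-0.5,0,0,0, 0,0,0,0,0]'>/dev/null; python3 s.py; python3 -m crank '[0,-0.8,0,0,0, 0,-0.8,0,0,0, 0,-0.5,0,0,0, 0,-0.2,0,0,0, 0,0,0,0,0, 0,0,0,0,0, 0,0,0,0,0, 0,0,0,0,0]'>/dev/null; python3 s.py
python3 - <<'E'
from h import *
for c in("scene","top"):
    p=optics.get_image(c)
    for q,z in (("slot_left",.05),("cover_left",.05),("wedge_edge",.05)):
        for u,s in find(p,q)[:1]: print(c,q,u,s,atz(p,u,z))
E
```

```text
st x 0.4 y 182.1 | sR 338.0 sL -18.0 z 63.1 yawerr -0.005 F_st -0.5 -0.3 -1.6 t 15.08 pitch [-0.0007  0.0025]
st x -0.5 y 160.4 | sR 316.3 sL 3.7 z 61.8 yawerr -0.004 F_st -0.6 0.7 -3.2 t 15.75 pitch [-0.     -0.0002]
scene cover_left [320.128 192.12 ] 0.67 [ 0.50883027 -0.0299688   0.05      ]
scene wedge_edge [373.824 212.6  ] 0.81 [0.47208164 0.13802912 0.05      ]
top cover_left [336.128 219.   ] 0.63 [ 0.52830292 -0.03921848  0.05      ]
top wedge_edge [301.184 228.92 ] 0.58 [0.50131079 0.05644935 0.05      ]
```

```bash
python3 -m crank '[0,0,0,0.08,-0.004, 0,0,0,0.08,0, 0,0,0,0.05,0, 0,0,0,0,0, 0,0,0,0,0, 0,0,0,0,0, 0,0,0,0,0, 0,0,0,0,0]'>/dev/null; python3 s.py; python3 -m crank '[0,-0.1,0,0,0, 0,-0.1,0,0,0, 0,-0.1,0,0,0, 0,0,0,0,0, 0,0,0,0,0, 0,0,0,0,0, 0,0,0,0,0, 0,0,0,0,0]'>/dev/null; python3 s.py;  python3 -m crank '[0,-0.1,0,0,0, 0,-0.1,0,0,0, 0,-0.1,0,0,0, 0,0,0,0,0, 0,0,0,0,0, 0,0,0,0,0, 0,0,0,0,0, 0,0,0,0,0]'>/dev/null; python3 s.py
```

```text
st x -0.3 y 160.2 | sR 316.1 sL 3.9 z 59.8 yawerr 0.000 F_st -0.4 -0.5 -0.7 t 16.82 pitch [-0.0001  0.0003]
st x -0.4 y 157.2 | sR 313.1 sL 6.9 z 59.7 yawerr -0.000 F_st -0.1 -0.8 0.8 t 17.48 pitch [-0.0001  0.    ]
st x -0.5 y 154.7 | sR 310.6 sL 9.4 z 59.8 yawerr -0.000 F_st -0.2 4.7 1.2 t 18.15 pitch [0.0009 0.    ]
```

```bash
python3 -m crank '[0,-0.3,0,0,0, 0,-0.3,0,0,0, 0,-0.3,0,0,0, 0,-0.3,0,0,0, 0,-0.3,0,0,0, 0,-0.2,0,0,0, 0,0,0,0,0, 0,0,0,0,0]'>/dev/null; python3 s.py; python3 -m crank '[0,-0.2,0,0,0, 0,-0.2,0,0,0, 0,-0.2,0,0,0, 0,-0.2,0,0,0, 0,-0.1,0,0,0, 0,0,0,0,0, 0,0,0,0,0, 0,0,0,0,0]'>/dev/null; python3 s.py
```

```text
st x -0.8 y 139.1 | sR 295.0 sL 25.0 z 59.9 yawerr -0.000 F_st -1.2 13.2 4.7 t 18.82 pitch [ 0.0034 -0.0006]
st x -0.9 y 130.4 | sR 286.3 sL 33.7 z 59.9 yawerr -0.000 F_st -0.0 15.4 5.0 t 19.48 pitch [ 0.0039 -0.0006]
```

```bash
python3 -m crank '[0,0.3,0,0,0, 0,0.7,0,0,0, 0,2,0,0,0, 0,2,0,0,0, 0,2,0,0,0, 0,0.4,0,-3,0, 0,0,0,-4,0, 0,0,0,-1.5,0]'>/dev/null; python3 s.py;  python3 -m crank '[0,-2,0,0,0, 0,-4,0,0,0, 0,-4,0,0,0, 0,-4,0,0,0, 0,-4,0,0,0, 0,-4,0,0,0, 0,-4,0,0,0, 0,-4,0,0,0]'>/dev/null; python3 -m crank '[0,-4,0,0,0, 0,-4,0,0,0, 0,-2,0,0,0, 0,0,0,0,0, 0,0,0,0,0, 0,0,0,3,0, 0,0,0,3,0, 0,0,0,1.5,0]'>/dev/null; python3 s.py
```

```text
st x 0.9 y 202.8 | sR 358.7 sL -38.7 z 148.6 yawerr 0.001 F_st 0.4 -0.2 -0.4 t 20.15 pitch [-0.0009  0.0053]
st x -1.2 y -195.1 | sR -39.2 sL 359.2 z 66.8 yawerr 0.001 F_st -0.2 0.2 -1.8 t 21.48 pitch [ 0.0033 -0.0032]
```

```bash
python3 -m crank '[0,1,0,0,-0.001, 0,1,0,0,0, 0,0.8,0,0,0, 0,0.2,0,0,0, 0,0,0,0,0, 0,0,0,0,0, 0,0,0,0,0, 0,0,0,0,0]'>/dev/null; python3 s.py
```

```text
st x -0.4 y -168.2 | sR -12.3 sL 332.3 z 70.0 yawerr 0.001 F_st 0.3 0.1 -1.2 t 22.15 pitch [-0.0005  0.0004]
```

```bash
python3 -m crank '[0,0,0,0.5,0, 0,0,0,0.4,0, 0,0,0,0,0, 0,0.5,0,0,0, 0,0.7,0,0,0, 0,0.6,0,0,0, 0,0.5,0,0,0, 0,0,0,0,0]'>/dev/null; python3 s.py;python3 -m crank '[0,0,0,0.08,0, 0,0,0,0.08,0, 0,0.2,0,0,0, 0,0.2,0,0,0, 0,0,0,0,0, 0,0,0,0,0, 0,0,0,0,0, 0,0,0,0,0]'>/dev/null; python3 s.py; python3 -m crank '[0,0.1,0,0,0, 0,0.1,0,0,0, 0,0,0,0,0, 0,0,0,0,0, 0,0,0,0,0, 0,0,0,0,0, 0,0,0,0,0, 0,0,0,0,0]'>/dev/null; python3 s.py; python3 -m crank '[0,0.1,0,0,0, 0,0.1,0,0,0, 0,0.1,0,0,0, 0,0.1,0,0,0, 0,0,0,0,0, 0,0,0,0,0, 0,0,0,0,0, 0,0,0,0,0]'>/dev/null; python3 s.py
```

```text
st x -0.4 y -143.4 | sR 12.5 sL 307.5 z 60.9 yawerr 0.002 F_st -0.9 -0.7 -1.3 t 22.82 pitch [ 0.0004 -0.0002]
st x -0.1 y -141.2 | sR 14.7 sL 305.3 z 59.6 yawerr 0.001 F_st 0.1 -1.9 5.6 t 23.48 pitch [-0.0008  0.0012]
st x -0.2 y -139.3 | sR 16.6 sL 303.4 z 59.6 yawerr 0.001 F_st 0.8 -1.3 6.0 t 24.15 pitch [-0.0008  0.001 ]
st x -0.1 y -135.6 | sR 20.3 sL 299.7 z 59.7 yawerr 0.001 F_st 0.0 -2.7 6.6 t 24.82 pitch [-0.0015  0.0012]
```

```bash
python3 -m crank '[0,0.2,0,-0.03,0, 0,0.2,0,0,0, 0,0.2,0,0,0, 0,0.2,0,0,0, 0,0.2,0,0,0, 0,0.2,0,0,0, 0,0,0,0,0, 0,0,0,0,0]'>/dev/null; python3 s.py;python3 -m crank '[0,0.2,0,0,0, 0,0.2,0,0,0, 0,0.2,0,0,0, 0,0.2,0,0,0, 0,0,0,0,0, 0,0,0,0,0, 0,0,0,0,0, 0,0,0,0,0]'>/dev/null; python3 s.py
```

```text
st x 0.5 y -126.0 | sR 29.9 sL 290.1 z 60.4 yawerr 0.001 F_st 1.1 -11.9 3.9 t 25.48 pitch [-0.0066  0.0034]
st x 0.6 y -118.2 | sR 37.7 sL 282.3 z 60.4 yawerr 0.001 F_st 0.5 -14.2 2.7 t 26.15 pitch [-0.0069  0.0036]
```

```bash
python3 -m crank '[0,0.2,0,0,0, 0,0.2,0,0,0, 0,0.1,0,0,0, 0,0,0,0,0, 0,0,0,0,0, 0,0,0,0,0, 0,0,0,0,0, 0,0,0,0,0]'>/dev/null; python3 s.py; python3 -m crank '[0,-0.3,0,0,0, 0,-0.7,0,0,0, 0,-2,0,0,0, 0,-2,0,0,0, 0,-2,0,0,0, 0,-1,0,-3,0, 0,0,0,-4,0, 0,0,0,-1.5,0]'>/dev/null; python3 s.py
python3 -m crank '[0,2,0,0,0, 0,4,0,0,0, 0,4,0,0,0, 0,4,0,0,0, 0,4,0,0,0, 0,4,0,0,0, 0,4,0,0,0, 0,4,0,0,0]'>/dev/null; python3 -m crank '[0,4,0,0,0, 0,4,0,0,0, 0,2,0,0,0, 0,0,0,0,0, 0,0,0,0,0, 0,0,0,3,0, 0,0,0,3,0, 0,0,0,1.5,0]'>/dev/null; python3 s.py
```

```text
st x 0.6 y -113.4 | sR 42.5 sL 277.5 z 60.4 yawerr 0.001 F_st 0.5 -14.0 1.6 t 26.82 pitch [-0.0073  0.0037]
st x -0.0 y -191.3 | sR -35.4 sL 355.4 z 148.1 yawerr 0.000 F_st 1.4 -0.1 -0.8 t 27.48 pitch [-0.0029  0.0025]
st x -2.2 y 209.1 | sR 365.0 sL -45.0 z 66.5 yawerr -0.000 F_st -0.6 0.3 -1.8 t 28.82 pitch [ 0.0001 -0.0045]
```

```bash
python3 -m crank '[0,-1,0.1,0,0, 0,-1,0,0,0, 0,-0.5,0,0,0, 0,0,0,0,0, 0,0,0,0,0, 0,0,0,0,0, 0,0,0,0,0, 0,0,0,0,0]'>/dev/null; python3 s.py
```

```text
st x 0.3 y 185.5 | sR 341.4 sL -21.4 z 69.7 yawerr 0.001 F_st -0.5 -0.1 -1.2 t 29.48 pitch [-0.0001  0.0005]
```

```bash
python3 -m crank '[0,0,0,0.5,0, 0,0,0,0.37,0, 0,-0.5,0,0,0, 0,-0.8,0,0,0, 0,-0.8,0,0,0, 0,-0.8,0,0,0, 0,-0.6,0,0,0, 0,0,0,0,0]'>/dev/null; python3 s.py;python3 -m crank '[0,0,0,0.07,0, 0,0,0,0.07,0, 0,-0.4,0,0,0, 0,-0.4,0,0,0, 0,-0.3,0,0,0, 0,0,0,0,0, 0,0,0,0,0, 0,0,0,0,0]'>/dev/null; python3 s.py; python3 -m crank '[0,-0.2,0,0,0, 0,-0.2,0,0,0, 0,-0.2,0,0,0, 0,0,0,0,0, 0,0,0,0,0, 0,0,0,0,0, 0,0,0,0,0, 0,0,0,0,0]'>/dev/null; python3 s.py
```

```text
st x 0.4 y 148.8 | sR 304.7 sL 15.3 z 60.8 yawerr -0.001 F_st -0.1 0.4 -1.2 t 30.15 pitch [-0.0003  0.0004]
st x 0.5 y 138.9 | sR 294.8 sL 25.2 z 59.4 yawerr 0.001 F_st 0.0 -0.9 2.2 t 30.82 pitch [-0.0006  0.0005]
st x 0.3 y 133.2 | sR 289.1 sL 30.9 z 59.4 yawerr 0.001 F_st 0.4 0.2 5.5 t 31.48 pitch [-0.0002  0.0002]
```

```bash
python3 -m crank '[0,-0.2,0,-0.03,0, 0,-0.2,0,0,0, 0,-0.2,0,0,0, 0,-0.1,0,0,0, 0,-0.1,0,0,0, 0,0,0,0,0, 0,0,0,0,0, 0,0,0,0,0]'>/dev/null; python3 s.py;python3 -m crank '[0,-0.2,0,0,0, 0,-0.2,0,0,0, 0,-0.2,0,0,0, 0,0,0,0,0, 0,0,0,0,0, 0,0,0,0,0, 0,0,0,0,0, 0,0,0,0,0]'>/dev/null; python3 s.py
```

```text
st x -0.2 y 127.6 | sR 283.5 sL 36.5 z 59.7 yawerr 0.001 F_st -0.5 15.7 8.1 t 32.15 pitch [ 0.0042 -0.0008]
st x -0.3 y 121.6 | sR 277.5 sL 42.5 z 59.7 yawerr 0.001 F_st -0.4 14.6 9.2 t 32.82 pitch [ 0.0041 -0.0009]
```

```bash
python3 -m crank '[0,0.3,0,0,0, 0,0.7,0,0,0, 0,2,0,0,0, 0,2,0,0,0, 0,2,0,0,0, 0,1,0,-3,0, 0,0,0,-4,0, 0,0,0,-4,0]'>/dev/null; python3 s.py
python3 -m crank '[0,-2,0,0,0, 0,-4,0,0,0, 0,-4,0,0,0, 0,-4,0,0,0, 0,-4,0,0,0, 0,-4,0,0,0, 0,-4,0,0,0, 0,-4,0,0,0]'>/dev/null; python3 -m crank '[0,-4,0,0,0, 0,-4,0,0,0, 0,-2,0,0,0, 0,0,0,0,0, 0,0,0,0,0, 0,0,0,0,0, 0,0,0,0,0, 0,0,0,0,0]'>/dev/null; python3 s.py
cat > fit.py <<'E'
from h import *
from scipy.optimize import minimize
d=np.load("shots.npz");out={}
yw=.226;c=np.array([.5243,-.0303])
c=c-.001*0
def pt(X,Y,hL,hR,dx,dy):
    x=np.array([np.cos(yw),np.sin(yw)]);y=np.array([-x[1],x[0]])
    h=hR+(hL-hR)*(Y+.065)/.13; return np.r_[c+x*(X+dx)+y*(Y+dy),.09+h]
for cam,k in(("scene","s"),("wrist","w")):
    if cam=="wrist": continue
    p=optics.get_image(cam); save(p,cam+"_end.png")
    old={q:d[k+q] for q in("pose","intrinsics","color")}
    g=[(X,Y) for X in(-.07,.07) for Y in(-.065,.065)]
    A=cv2.GaussianBlur(old["color"].astype(np.float32),(0,0),.7);B=cv2.GaussianBlur(p["color"].astype(np.float32),(0,0),.7)
    XY=np.array([(X,Y) for X in np.linspace(-.078,.078,80) for Y in np.linspace(-.073,.073,80) if 1])
    XY=XY[(abs(XY[:,0])<.066)&(abs(XY[:,1])<.062)]
    def samp(im,q,v):
        uv=np.array([proj(q,pt(X,Y,*v)) for X,Y in XY],np.float32)
        return cv2.remap(im,uv[:,None,0],uv[:,None,1],cv2.INTER_CUBIC)[:,0]
    # include outline: sample wider set too
    ref=samp(A,old,(0,0,0,0))
    def cost(v,full=False):
        s=samp(B,p,np.array(v)/1e3); e=0
        for ch in range(3): e-=np.corrcoef(ref[:,ch],s[:,ch])[0,1]
        return e
    for st in((11,11,0,0),(9,13,0,0)):
        r=minimize(lambda v:cost((v[0],v[1],0,v[2])),(st[0],st[1],0),method="Nelder-Mead",options=dict(xatol=.05,fatol=1e-4,maxiter=150)); print(cam,r.x,r.fun,cost((0,0,0,0)))
E
python3 fit.py
```

```text
st x -0.9 y 200.4 | sR 356.3 sL -36.3 z 169.8 yawerr 0.002 F_st 1.7 -0.3 -1.0 t 33.48 pitch [ 0.0009 -0.0041]
st x 0.9 y -199.4 | sR -43.5 sL 363.5 z 169.7 yawerr 0.002 F_st 0.9 -0.1 -0.6 t 34.82 pitch [ 0.0004 -0.0001]
scene [ 1.19404793e+01  1.07997385e+01 -9.90869342e-05] -2.804420549740025 -1.4099531236773155
scene [1.18438903e+01 1.10474842e+01 1.20234097e-04] -2.8045856295883036 -1.4099531236773155
```

```bash
sed -i 's/st\[1\],0),method/st[1],0.8),method/' fit.py; python3 fit.py
```

```text
scene [12.88999758  9.48591762 -0.99846625] -2.823210106435326 -1.410800980258991
scene [12.8456763   9.50167776 -1.02478643] -2.8233159759295234 -1.410800980258991
```

```bash
cat > fit2.py <<'E'
from h import *
from scipy.optimize import minimize
d=np.load("shots.npz");yw=.226;c=np.array([.5243,-.0303])
x=np.array([np.cos(yw),np.sin(yw)]);y=np.array([-x[1],x[0]])
XY=np.array([(X,Y) for X in np.linspace(-.078,.078,90) for Y in np.linspace(-.073,.073,90)])
def pts(G,v):
    hL,hR,dx,dy=np.array(v)/1e3; h=hR+(hL-hR)*(G[:,1:]+.065)/.13
    return np.c_[c+np.outer(G[:,0]+dx,x)+np.outer(G[:,1]+dy,y),.09+h]
V=[]
for cam,k in(("scene","s"),("top","t")):
    p=optics.get_image(cam); o={q:d[k+q] for q in("pose","intrinsics","color")}
    f=lambda i:cv2.GaussianBlur(i.astype(np.float32),(0,0),.6)
    G=XY[(abs(XY[:,0])<.0665)&(abs(XY[:,1])<.0615)]
    if k=="t": G=G[(G[:,0]>-.02)|(G[:,1]>.03)]
    def samp(im,q,v,G=G):
        uv=np.array([proj(q,P) for P in pts(G,v)],np.float32)
        return cv2.remap(im,uv[:,None,0],uv[:,None,1],cv2.INTER_CUBIC)[:,0]
    V.append((samp,f(p["color"]),p,samp(f(o["color"]),o,(0,0,0,0))))
def cs(v): return [sum(1-np.corrcoef(r[:,i],s[:,i])[0,1] for i in range(3)) for S,B,p,r in V for s in [S(B,p,v)]]
r=minimize(lambda v:sum(cs(v)),(11,11.5,.5,-.5),method="Nelder-Mead",options=dict(initial_simplex=[(11,11.5,.5,-.5),(12.5,11,0,-1),(11,10,0,.5),(11,11,-.8,0),(12,12,.3,1)],xatol=.05,fatol=1e-4,maxiter=120))
print(r.x,cs(r.x))
for v in((11.5,11.5,0,0),(11.5,11.5,0,-1),(11.5,11.5,0,1),(12.5,10,0,-1),(12,11,0,0),(11,12,0,0),(11,10.5,0,-.5)): print(v,np.round(cs(v),4))
E
python3 fit2.py
```

```text
[11.54033008 11.0390581  -0.03486225 -0.31136505] [np.float64(0.25812376658206093), np.float64(0.057704298709296165)]
(11.5, 11.5, 0, 0) [0.2645 0.0573]
(11.5, 11.5, 0, -1) [0.2872 0.0709]
(11.5, 11.5, 0, 1) [0.3147 0.0697]
(12.5, 10, 0, -1) [0.2628 0.0692]
(12, 11, 0, 0) [0.2648 0.0575]
(11, 12, 0, 0) [0.2695 0.0572]
(11, 10.5, 0, -0.5) [0.2783 0.0594]
```

```bash
python3 -m crank '[0,-3.3,0,0,0, 0,-3.4,-1.6,0,0, 0,-3.4,-3.3,0,0, 0,-3.36,-3.24,0,0, 0,0,0,0,0.12, 0,0,0,0,0.12, 0,0,0,0,0.12, 0,0,0,0,0.12]'>/dev/null; python3 -m crank '[0,0,0,0,0.12, 0,0,0,0,0.12, 0,0,0,0,0.12, 0,0,0,0,0.12, 0,0,0,0,0.12, 0,0,0,0,0.12, 0,0,0,0,0.12, 0,0,0,0,0.12]' >/dev/null; python3 -m crank '[0,0,0,0,0.12, 0,0,0,3,0.049, 0,0,0,4,0, 0,0,0,3,0, 0,0,0,0,0, 0,0,0,0,0, 0,0,0,0,0, 0,0,0,0,0]'
```

```text
time_s: 37.02
position: [0.5273, -0.367, 0.0723]
tool_rot: [[0.982, 0.188, 0.003], [0.188, -0.982, -0.003], [0.003, 0.004, -1.0]]
ft_force: [-0.3, -0.4, -1.5]
grip_width: 0.0241
gripper_force: 121.0
```

```bash
python3 -m crank '[0,-0.7,0.6,0,0, 0,0,0,2,0, 0,0,0,2,0, 0,0,0,1,0, 0,0,0,0.5,0, 0,0,0,0.2,0, 0,0,0,0.05,0, 0,0,0,0,0]'
```

```text
time_s: 37.68
position: [0.5209, -0.374, 0.0141]
tool_rot: [[0.982, 0.188, 0.001], [0.188, -0.982, -0.002], [0.001, 0.002, -1.0]]
ft_force: [-2.4, 0.9, 6.0]
grip_width: 0.0239
gripper_force: 121.9
```

Wedge is on the tray floor. I release it and retreat.

```bash
python3 -m crank '[5,0,0,-0.05,0, 5,0,0,0,0, 5,0,0,0,0, 5,0,0,0,0, 5,0,0,-1,0, 5,0,0,-3,0, 5,0,0,-4,0, 5,0,0,-4,0]'; python3 -m crank '[5,0,0,-4,0, 5,0,0,-4,0, 5,0,3,-1,0, 5,0,3.5,0,0, 5,0,0,0,0, 5,0,0,0,0, 5,0,0,0,0, 5,0,0,0,0]'
python3 - <<'E'
from h import *
np.set_printoptions(precision=4,suppress=True)
p=optics.get_image("wrist");save(p,"wend.png")
m=cv2.inRange(cv2.cvtColor(p["color"],cv2.COLOR_RGB2HSV),(8,130,60),(35,255,255));n,l,st,c=cv2.connectedComponentsWithStats(m)
for i in range(1,n):
    if 2500<st[i,4]<9000:
        r=cv2.minAreaRect(np.argwhere(l==i)[:,::-1].astype(np.float32)); print(st[i],r,[atz(p,b,.005) for b in cv2.boxPoints(r)])
for q,z in(("wedge_mid",.022),("tray_in",.004)): print(q,[(atz(p,u,z),s) for u,s in find(p,q)[:1]])
t=optics.get_image("scene")
for q,z in dict(iron_stand_mid=.05,reel_mid=.028,cutters_mid=.007,meter_mid=.015).items(): print(q,[(atz(t,u,z),s) for u,s in find(t,q)[:1]])
E
python3 fit2.py | head -1
```

```text
time_s: 38.35
position: [0.5203, -0.3729, 0.1343]
tool_rot: [[0.982, 0.188, -0.001], [0.188, -0.982, 0.001], [-0.001, -0.001, -1.0]]
ft_force: [0.1, 0.2, -0.5]
grip_width: 0.0502
gripper_force: 0.0
time_s: 39.02
position: [0.5329, -0.4362, 0.223]
tool_rot: [[0.982, 0.188, -0.0], [0.188, -0.982, 0.0], [-0.0, -0.0, -1.0]]
ft_force: [0.3, 0.1, -0.2]
grip_width: 0.0498
gripper_force: 0.0
[ 239   75   38  174 5115] ((256.3391418457031, 161.54354858398438), (174.11512756347656, 33.33906555175781), 87.85240936279297) [array([ 0.609 , -0.3389,  0.005 ]), array([ 0.6164, -0.3713,  0.005 ]), array([ 0.4276, -0.4064,  0.005 ]), array([ 0.4186, -0.368 ,  0.005 ])]
wedge_mid [(array([ 0.5348, -0.3749,  0.022 ]), 0.75)]
tray_in [(array([ 0.5329, -0.3464,  0.004 ]), 0.78)]
iron_stand_mid [(array([ 0.3965, -0.1833,  0.05  ]), 0.97)]
reel_mid [(array([0.6484, 0.1343, 0.028 ]), 0.67)]
cutters_mid [(array([ 0.7113, -0.1039,  0.007 ]), 0.62)]
meter_mid [(array([0.3364, 0.0655, 0.015 ]), 0.97)]
[11.60966549 11.17563092 -0.09289675 -0.66869676] [np.float64(0.7269670835617429), np.float64(0.23644946744367878)]
```

```bash
python3 -c "
from rig import env
print(env.close_job())"
```

```text
the job is handed in; nothing more can be done
None
```

I worked the cover up with the wedge alone in four alternating insertions; it now stands about 11.5 mm proud on the left and 11 mm on the right by camera fit (at most about 4 mm apart on the way, reckoned from insertion depth). The wedge is back in its tray, the other items measured unmoved to within about 1 cm, and I handed the job in at about 39 s; no verdict was shown.

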